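Set the depth stop on a screw element and lock it

ROBOT

A 6-joint arm with a two-finger parallel gripper is mounted at the origin on the work surface. World frame = base frame: x ahead of the robot, y to its left, z up, the work surface at z = 0. Lengths are in m, angles in rad, forces in N, time in s.
With the tool pointing down it reaches from about 0.275 to 0.775 m from the base axis. Payload 14.6 kg.
Tool frame: the origin (TCP) lies midway between the tips of the shut fingers; the grasp point (between the pads) lies 19 mm behind it; z points along the fingers, y is the line along which they close (so a half turn about z gives the same grasp; the last joint's range is limited). The gripper opens to 85 mm and grips with 20 to 120 N. Pads are 22 mm wide; open, the fingers measure 114 mm over their backs; the gripper's body (76 mm by 85 mm) begins 54 mm behind the grasp point. The pads swing forward as they close: fully open they stand 13 mm farther back than shut.
Start: joints at [-1.45, 0.263, -0.048, 1.259, 0, 1.415], TCP at [0.143, -0.505, 0.231] pointing down, gripper open.
Joint ranges: [-2.65, 2.65], [-0.89, 1.7], [-1.18, 1.37], [-2.13, 2.11], [-1.35, 1.29], [-3.14, 3.14]. Speed limits (rad/s): [1.89, 1.89, 2.57, 2.79, 3.14, 3.14].

INTERFACE

Orientations are given as a unit quaternion [w, x, y, z].
In Python, from plant import env gives the robot as it stands.
- The arm moves only by the shell command python3 -m handwheel 'ROWS' [OPENING]. ROWS is JSON, a list of rows, each a list of 6 numbers: the shift along the world's x, y, z as a fraction of full scale, then the turn, a rotation vector about the world's x, y, z as a fraction of full scale. In form: [[dx, dy, dz, rx, ry, rz], ...]. A call has 1 to 10 rows; each row is the pose to reach, as a shift and turn from the pose commanded when the call began; what a row does not reach only later rows make up. Full scale, the value 1, is 0.15 m for a shift and 45 degrees for a turn. A row lasts 1/12 s, in which the tool goes at most 41.7 mm and 7.16 degrees, less where a joint would pass 70% of its speed; a pose out of reach is approached as far as the arm can. A call with a number of a shift or a turn outside -1 to 1 is refused whole. A call with a gripper value outside its range is refused whole. OPENING is the opening, from 0 (shut) to 1 (fully open), set as the call begins (- or left out, the last holds). The fingers move at their own pace and stop on an object; the grip force is fixed at half the most. Time passes only in rows, so rows that repeat a pose let the fingers close. It gives the time, the measured TCP pose, the force, the opening and the grip force at its end, in the units of the state.
- env.get_obs(): the state, without advancing time (a new reading comes with each control period).
- env.grab_frame(name): name is "scene" or "top" or "wrist"; returns a dict with "color" (480x640x3 uint8, red, green, blue), "mtx" (3x3 intrinsics, pixels), "R" (3x3) and "t" (3): a world point X has camera coordinates R X + t. Camera axes: x right, y down, z forward; pixel columns grow to the right and rows downward; lengths in m; the calibration is good to about 2 mm. The wrist camera is an equidistant fisheye: a pixel r from the principal point sees the ray r / f radians off the axis. A picture is of the moment at which its call begins. There is no depth.
- env.job_done(): hands the job in; it is judged then, once.
The state is a dict: "t": time; "qpos": joint angles; "qd": joint speeds; "joint_torque": joint torques, N m; "ee_pos": TCP position; "tcp_rot": TCP orientation; "ft_force": force on the tool from outside, world axes, zero at the start; "torque": the same for the moment, N m; "width": opening from 0.0 (shut) to 1.0 (fully open); "grasp_force": force on a finger pad.
Only numpy, scipy, OpenCV 4.12 (cv2) and the standard library are available. Lean on these libraries where they do the work, as an engineer would, in place of code of your own. Each camera call takes 0.05 s, during which the arm holds its last target. There are 200 camera calls.

TASK

On the setting stand, lower the depth stop gently until its foot rests firmly on the end of the pin that stands out of the top of the screw element on the anvil, then push the clamp lever down until it is fully home, so that the stop is locked while still resting on the element. Go by feel and never bear down hard on the element (25 N at the very most), do not push the element aside, and leave everything else on the bench where it is.

Things in the scene. Friction and masses are not known exactly. Their poses are not given: they have to be found in the camera images.
- stand: Grey cast setting stand, fixed to the bench: base plate 220 x 130 x 25 mm. Origin on the underside, straight below the foot of the stop and the axis of the anvil; own x points from there to the round steel column (24 mm thick, axis at x = +100 mm, its top 270 mm above the bench), own z up. The base reaches from x = -65 to +155 mm and y = -65 to +65 mm. It may be turned up to 0.5 rad either way.
- anvil: Round steel anvil, 60 mm across, standing out of the stand's base; fixed, but set to a different height each time. Origin on its axis, 36 mm below its top face.
- element_mid (a point): Centre, half-way up, of the screw element to be gauged: a dark steel extruder-screw piece with raised spiral flights, 60 mm tall without its pin, 44 mm across, about 0.4 to 0.7 kg, standing loose and upright on the anvil under the foot of the stop. A bright steel pin, 18 mm across, is pressed tightly into its bore and stands out of its top by 6 to 30 mm, differently each time (not measured: it must be felt). The end of this pin is what the foot comes to rest on.
- stop (a joint): Travel of the depth stop down the column in m: 0 = highest, grows as the stop comes down, 0.095 at most. The stop is a dark steel bracket (about 0.5 kg, with a block 50 x 56 x 44 mm around the column and a 26 mm wide arm) that slides with stiff friction and stays where it is left: it takes about 7 N of downward push to slide it down and about 17 N to lift it. Push beyond those 7 N goes into the part once the foot touches; after letting go the foot stays pressed on the part.
- foot_end (a point): Lower end face of the stop's round foot (22 mm across), on its axis; it moves with the stop. The foot is backed by a stiff spring, about 10 N per mm, 5 mm of give.
- knob_top (a point): Centre of the top face of the black round knob on the stop's arm, straight above the foot and 100 mm above foot_end: 32 mm across, 18 mm tall, on a thinner 13 mm stem; it can be pushed from above or gripped. It moves with the stop.
- clamp (a joint): Angle of the clamp lever in rad: 0 = fully open (lever leans 45 degrees up from level, towards the stand's -x side), grows as the lever is pushed down; firm stop at 0.85 (4 degrees below level) = locked. It starts between 0 and 0.2, stiff (about 0.07 N m) and stays where it is left. It is carried by the stop, so pushing down on it also presses the stop on the part.
- lever_ball (a point): Centre of the black ball (22 mm across) on the free end of the clamp lever, 80 mm from the pivot; the lever is a 10 mm thick steel rod.
- lever_pivot (a point): Pivot of the clamp lever, on the side of the stop's block: 100 mm in x and +55 mm in y of the stand's axes from the knob's axis, 28 mm below knob_top. The hinge axis is level, along the stand's y; the lever swings in the stand's x-z plane.
- spare_a: Bystander: tall screw element, 90 mm tall, 44 mm across, origin under its centre.
- spare_b: Bystander: wide screw element, 45 mm tall, 52 mm across, standing on the bench close beside the stand, origin under its centre.
- spare_c: Bystander: screw element 60 mm tall, 44 mm across, standing on the bench, origin under its centre.
- jug: Bystander: white plastic bottle, 200 mm tall, 84 mm across, origin under its centre.
- wrench: Bystander: steel wrench, 190 mm long, lying flat along its own x.
- brush: Bystander: brush lying flat along its own x.
- collar: Bystander: steel ring 60 mm across, 18 mm tall, lying flat on the stand's base plate, origin under its centre.
Mind the look-alikes: they are no part of the job. What is shaped like the part that bears element_mid but brown or red is not meant.

How it is judged:
By the outcome, as a careful person would: the job done as asked, in the order asked, and still so for the second after the job is handed in, with the robot touching nothing.
It also fails if it takes over 56 s, if anything falls off the work surface, if the arm or the gripper's body presses on something with over 40 N, if the wrist force passes 120 N, or if a joint passes its speed limit or range.

## Working session

There is one attempt and no reset: what is moved stays moved. The work goes in short steps, Python scripts to look and compute and a shell command to move; the robot and the scene stay as the last step left them, time stands still between calls to the robot, and variables do not carry over. Pictures are saved under pics/ and viewed, at most 10 in all, crops included, and the job is handed in when it is done.

```bash
mkdir -p pics; cat > h.py <<'E'
import numpy as np,cv2,pickle
from plant import env
def snap(n,f):
    d=env.grab_frame(n); cv2.imwrite(f'pics/{f}.png',cv2.cvtColor(d['color'],cv2.COLOR_RGB2BGR)); pickle.dump(d,open(f'pics/{f}.pkl','wb')); return d
def load(f): return pickle.load(open(f'pics/{f}.pkl','rb'))
def ray(d,u,v):
    R,t,K=map(np.array,(d['R'],d['t'],d['mtx'])); c=-R.T@t
    r=R.T@np.linalg.solve(K,[u,v,1.]); return c,r/np.linalg.norm(r)
def atz(d,u,v,z):
    c,r=ray(d,u,v); return c+r*(z-c[2])/r[2]
def tri(*obs):
    A=np.zeros((3,3));b=np.zeros(3)
    for d,u,v in obs:
        c,r=ray(d,u,v);P=np.eye(3)-np.outer(r,r);A+=P;b+=P@c
    X=np.linalg.solve(A,b)
    return X,[np.linalg.norm((np.eye(3)-np.outer(r,r))@(X-c)) for c,r in [ray(*o) for o in obs]]
def proj(d,X):
    p=np.array(d['mtx'])@(np.array(d['R'])@np.array(X)+d['t']); return p[:2]/p[2]
E
python3 - <<'E'
from h import *
for n in('scene','top'):
    d=snap(n,n+'0'); print(n,-np.array(d['R']).T@d['t'],d['mtx'])
o=env.get_obs();print(o)
E
```

```text
scene [ 1.34449892 -0.28069888  0.8896395 ] [[527.22788257   0.         320.35956499]
 [  0.         527.22788257 229.23668504]
 [  0.           0.           1.        ]]
top [ 0.29335345 -0.00890458  1.26599   ] [[481.40764555   0.         314.8525829 ]
 [  0.         481.40764555 246.42894395]
 [  0.           0.           1.        ]]
{'t': 0.1, 'qpos': array([-1.45032486e+00,  2.63495969e-01, -4.88249919e-02,  1.25940470e+00,
        1.75505279e-05,  1.41550751e+00]), 'qd': array([-3.01874476e-05,  6.90851058e-04,  8.67967836e-04, -1.46464852e-03,
       -3.40067007e-04, -9.27069511e-04]), 'joint_torque': array([ 3.86242682e-03, -6.38571525e+01,  3.85067546e+01,  9.94806265e-03,
       -1.17703312e-04,  1.08761051e-05]), 'ee_pos': array([ 0.14292451, -0.50493805,  0.23088016]), 'tcp_rot': array([-4.64444154e-04,  9.90509476e-01,  1.37443668e-01,  1.68627658e-05]), 'ft_force': array([ 0.01986463, -0.69161268,  0.09550255]), 'torque': array([0.03006849, 0.01330937, 0.02506088]), 'grasp_force': 0.0, 'width': 0.9995130354105672}
```

View pics/scene0.png

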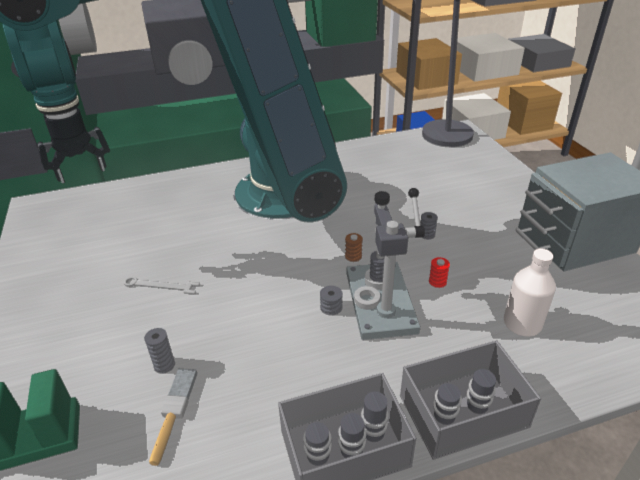

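View pics/top0.png

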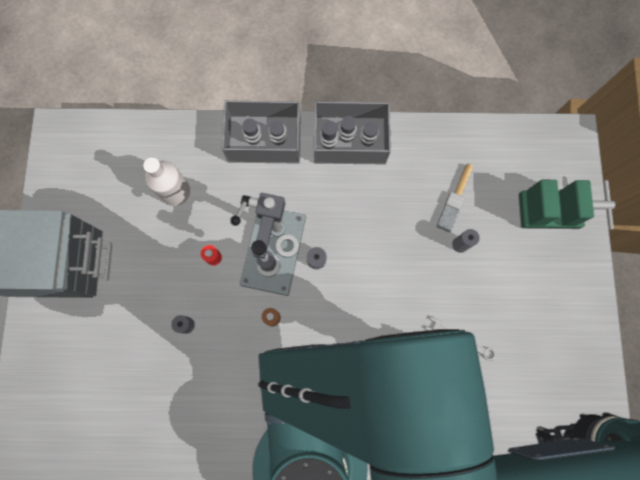

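The scene view has the knob near (382,198) and the ball near (413,192). In the top view the knob is near (259,247) and the ball near (236,220). I'll enlarge both.

```bash
python3 - <<'E'
import cv2,numpy as np
a=cv2.imread('pics/scene0.png')[180:345,330:450];b=cv2.imread('pics/top0.png')[180:300,220:320]
a=cv2.resize(a,None,fx=3.6,fy=3.6,interpolation=cv2.INTER_CUBIC);b=cv2.resize(b,None,fx=3.6,fy=3.6,interpolation=cv2.INTER_CUBIC)
c=np.zeros((594,800,3),np.uint8);c[:a.shape[0],:432]=a[:594];c[:432,436:796]=b[:,:360];cv2.imwrite('pics/crop0.png',c)
E
```

```text
(no output)
```

View pics/crop0.png

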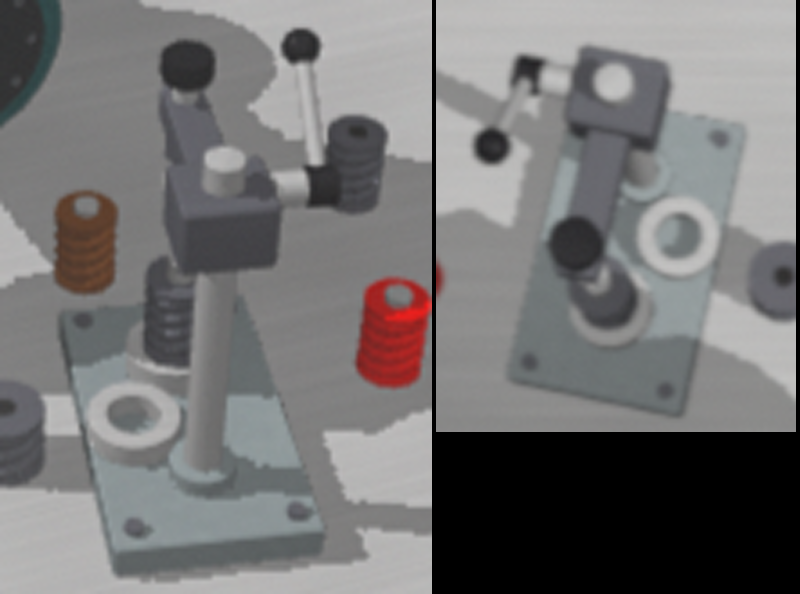

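In the crop, scene and top pixels are:

| Point | Scene | Top |
|---|---|---|
| Knob top | (381.8,195.5) | (258.7,247.2) |
| Ball | (413.4,192.5) | (235.3,220.3) |
| Column top | (392,223) | (269,202.8) |

The base corners are visible too.

```bash
python3 - <<'E'
from h import *
s,t=load('scene0'),load('top0')
k,e=tri((s,381.8,195.5),(t,258.7,247.2));print('knob',k,e)
b,e=tri((s,413.4,192.5),(t,235.3,220.3));print('ball',b,e)
c,e=tri((s,392,223),(t,269,202.8));print('col',c,e, atz(s,392,223,.27),atz(t,269,202.8,.27))
f=lambda u,v:(220+(u-436)/3.6-.4,180+v/3.6-.4)
A,B,C=[atz(t,*f(*p),.025) for p in((744,125),(683,415),(510,378))]
print(A,B,C,np.linalg.norm(A-B),np.linalg.norm(B-C))
x=(A-B)/np.linalg.norm(A-B);yaw=np.arctan2(x[1],x[0]);print('yaw',yaw,np.arctan2(*(c-k)[1::-1]), np.linalg.norm((c-k)[:2]))
y=np.array([-x[1],x[0],0]);y/=np.linalg.norm(y)
O=(B+C)/2+.065*x;print('O',O); print('col pred',O+.1*x)
piv=k+.1*x+.055*y-[0,0,.028];v=b-piv;print('piv',piv,'lever',v@x,v@y,v[2],np.linalg.norm(v),'ang',np.pi/4-np.arctan2(v[2],-v@x))
from scipy.spatial.transform import Rotation as R
o=env.get_obs();q=o['tcp_rot'];print(R.from_quat(np.r_[q[1:],q[0]]).as_matrix())
E
```

```text
knob [0.49525785 0.1116567  0.2692738 ] [np.float64(0.0018007817597719962), np.float64(0.001800781759771974)]
ball [0.5457975  0.15829769 0.29785739] [np.float64(0.001340470205861335), np.float64(0.0013404702058613847)]
col [0.59264883 0.09228797 0.27010466] [np.float64(0.0013446989542126484), np.float64(0.0013446989542126564)] [0.5926347  0.09375628 0.27      ] [0.59218754 0.09101989 0.27      ]
[0.63482278 0.01821629 0.025     ] [0.41943137 0.05872428 0.025     ] [0.44467925 0.18367879 0.025     ] 0.21916741770200585 0.1274797443875178
yaw -0.1858955235294201 -0.19631461127122943 0.09929829628957582
O [0.49593543 0.1091878  0.025     ]
col pred [0.59421254 0.09070513 0.025     ]
piv [0.60370043 0.14722645 0.2412738 ] lever -0.05895159004912517 0.00017848993946383346 0.05658359132826038 0.08171306282096022 ang 0.020493041092530473
[[ 9.62218476e-01  2.72278527e-01 -9.42643576e-05]
 [ 2.72278495e-01 -9.62218045e-01  9.24708033e-04]
 [ 1.61075275e-04 -9.15437311e-04 -9.99999568e-01]]
```

The geometry agrees: the column is 99 mm from the knob and the lever is 82 mm long. Yaw is about -0.19, and the knob top is at (0.495, 0.110, 0.269). I'll move over it with the fingers shut.

```bash
python3 -m handwheel '[[0,0.1,0.8,0,0,0],[0.1,0.3,0.87,0,0,0],[0.5,1,0.87,0,0,-0.587],[0.5,1,0.87,0,0,-0.587],[0.5,1,0.87,0,0,-0.587],[0.5,1,0.87,0,0,-0.587],[0.5,1,0.87,0,0,-0.587],[0.5,1,0.87,0,0,-0.587],[0.5,1,0.87,0,0,-0.587]]' 0
python3 -m handwheel '[[0.6,1,0,0,0,0],[0.6,1,0,0,0,0],[0.6,1,0,0,0,0],[0.6,1,0,0,0,0],[0.6,1,0,0,0,0],[0.6,1,0,0,0,0]]'
python3 -m handwheel '[[0.6,1,0,0,0,0],[0.6,1,0,0,0,0],[0.6,1,0,0,0,0],[0.6,1,0,0,0,0],[0.6,1,0,0,0,0],[0.6,1,0,0,0,0]]'
```

```text
t: 0.85
ee_pos: [0.2179, -0.3555, 0.3614]
tcp_rot: [-0.0, 0.996, -0.092, -0.0]
ft_force: [-0.2, 0.1, 0.2]
width: 0.003
grasp_force: 0.0
t: 1.35
ee_pos: [0.3088, -0.204, 0.3613]
tcp_rot: [-0.0, 0.996, -0.09, -0.0]
ft_force: [0.3, -0.3, 0.5]
width: -0.001
grasp_force: 0.0
t: 1.85
ee_pos: [0.3993, -0.0546, 0.3608]
tcp_rot: [-0.0, 0.996, -0.091, -0.001]
ft_force: [-0.2, -0.2, 0.3]
width: -0.001
grasp_force: 0.0
```

```bash
python3 -m handwheel '[[0.64,1,0,0,0,0],[0.64,1,0,0,0,0],[0.64,1,0,0,0,0],[0.64,1,0,0,0,0],[0.64,1,0,0,0,0],[0.64,1,0,0,0,0]]'
python3 -m handwheel '[[0,0.1,0,0,0,0],[0,0.1,-0.2,0,0,0],[0,0.1,-0.4,0,0,0],[0,0.1,-0.5,0,0,0],[0,0.1,-0.5,0,0,0],[0,0.1,-0.5,0,0,0]]'
python3 -c "
from h import *
snap('scene','s1');snap('top','t1')
a=cv2.imread('pics/s1.png')[150:345,300:450];b=cv2.imread('pics/t1.png')[180:300,220:320]
f=lambda x,k:cv2.resize(x,None,fx=k,fy=k,interpolation=cv2.INTER_CUBIC)
a=f(a,3);b=f(b,3);c=np.zeros((585,760,3),np.uint8);c[:585,:450]=a;c[:360,455:755]=b;cv2.imwrite('pics/crop1.png',c)
"
```

```text
t: 2.35
ee_pos: [0.483, 0.0241, 0.361]
tcp_rot: [-0.015, 0.998, -0.067, -0.0]
ft_force: [0.4, 0.2, 0.6]
width: 0.001
grasp_force: 0.0
t: 2.85
ee_pos: [0.4804, 0.0324, 0.2872]
tcp_rot: [-0.018, 0.998, -0.061, 0.0]
ft_force: [0.6, 0.1, 0.2]
width: -0.002
grasp_force: 0.0
```

View pics/crop1.png

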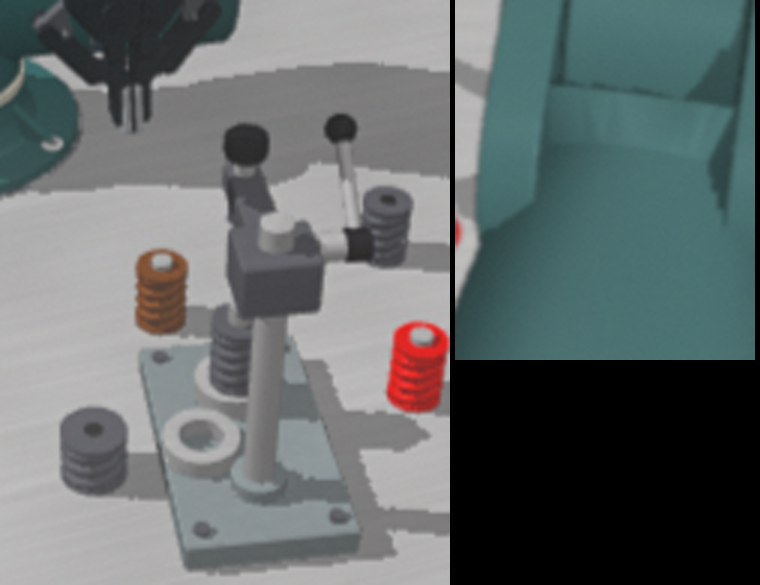

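The hand stopped short at y = 0.03, so it isn't over the knob yet. I'll check the joints.

```bash
python3 -c "
from plant import env
o=env.get_obs();print(o['qpos'].round(3),o['ee_pos'],o['tcp_rot'])"; ls; python3 -m handwheel --help 2>&1 | head -5
```

```text
[-0.123  0.174 -0.015  1.381  0.036  3.14 ] [0.481354   0.03245184 0.28823396] [-0.01785706  0.99797855 -0.060969    0.00164822]
h.py
pics
invalid input: not JSON, or not a number
```

Joint 6 is at its 3.14 limit. I'll use the quarter-turned hand instead (yaw about 1.38, joint 6 about 2.0). That also keeps the wide linkage away from the lever.

```bash
python3 -m handwheel '[[0,0,0.4,0,0,1],[0,0,0.4,0,0,1],[0,0,0.4,0,0,1],[0,0,0.4,0,0,1],[0,0,0.4,0,0,1],[0,0,0.4,0,0,1],[0,0,0.4,0,0,1]]'
python3 -m handwheel '[[0,0,0,0,0,1],[0,0,0,0,0,1],[0,0,0,0,0,1],[0,0,0,0,0,1],[0,0,0,0,0,1],[0,0,0,0,0,1],[0,0,0,0,0,1],[0,0,0,0,0,1]]'
python3 -c "
from plant import env
o=env.get_obs();print(o['qpos'].round(3),o['ee_pos'],o['tcp_rot'])"
```

```text
t: 3.53
ee_pos: [0.4814, 0.0326, 0.3481]
tcp_rot: [-0.016, 0.944, 0.329, -0.005]
ft_force: [-0.2, 0.2, -0.9]
width: -0.001
grasp_force: 0.0
t: 4.2
ee_pos: [0.4814, 0.0327, 0.348]
tcp_rot: [-0.012, 0.748, 0.663, -0.011]
ft_force: [0.4, -0.1, -0.4]
width: -0.005
grasp_force: 0.0
[-0.101  0.207  0.188  1.586 -0.     1.589] [0.48140426 0.03273113 0.34802099] [-0.01243885  0.74806391  0.66341071 -0.01148443]
```

```bash
cat >> h.py <<'E'
from scipy.spatial.transform import Rotation as Ro
def need(P,yaw=1.38):
    o=env.get_obs();q=o['tcp_rot'];T=Ro.from_quat([np.cos(yaw/2),np.sin(yaw/2),0,0])
    print('shift',((np.array(P)-o['ee_pos'])/.15).round(3),'turn',((T*Ro.from_quat(np.r_[q[1:],q[0]]).inv()).as_rotvec()/(np.pi/4)).round(3))
E
python3 -c "
from h import *
need([.4953,.1105,.36])"
```

```text
shift [0.093 0.518 0.08 ] turn [-0.006 -0.043 -0.09 ]
```

```bash
python3 -m handwheel '[[0.093,0.25,0,-0.006,-0.043,-0.09],[0.093,0.518,0,-0.006,-0.043,-0.09],[0.093,0.518,-0.2,-0.006,-0.043,-0.09],[0.093,0.518,-0.43,-0.006,-0.043,-0.09],[0.093,0.518,-0.43,-0.006,-0.043,-0.09],[0.093,0.518,-0.43,-0.006,-0.043,-0.09]]'
python3 -c "
from h import *
need([.4953,.1105,.269]);print(env.get_obs()['qpos'])
snap('scene','s2');snap('wrist','w2')
a=cv2.imread('pics/s2.png')[120:320,310:450];b=cv2.imread('pics/w2.png')
f=lambda x,k:cv2.resize(x,None,fx=k,fy=k,interpolation=cv2.INTER_CUBIC)
a=f(a,2.8);b=f(b,.6);c=np.zeros((560,790,3),np.uint8);c[:560,:392]=a;c[:288,400:784]=b;cv2.imwrite('pics/crop2.png',c)
"
```

```text
t: 4.7
ee_pos: [0.4945, 0.1104, 0.2827]
tcp_rot: [-0.001, 0.772, 0.635, -0.001]
ft_force: [0.1, -0.0, 0.7]
width: 0.003
grasp_force: 0.0
shift [ 0.006  0.001 -0.092] turn [-0.    -0.004  0.004]
[5.85662088e-02 2.23381122e-01 3.58680658e-02 1.38663432e+00
 3.29324124e-04 1.82299038e+00]
```

View pics/crop2.png

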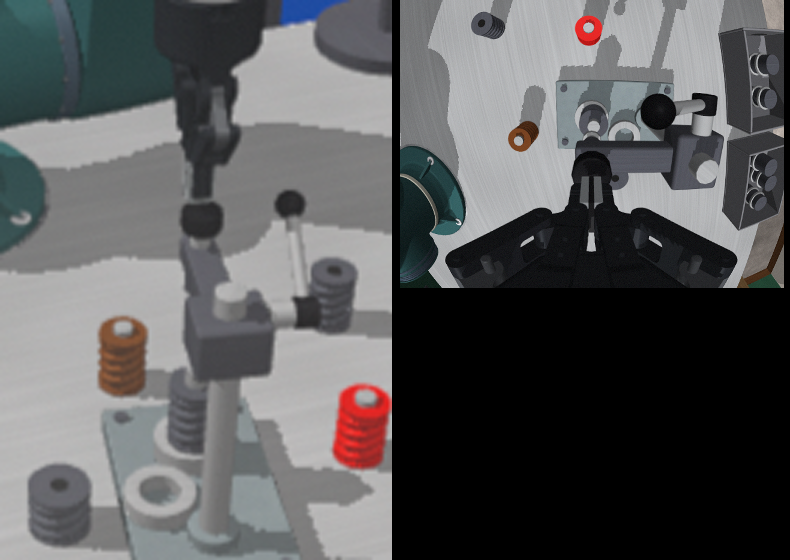

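The tip is centred over the knob. In the wrist view the pin end shows near full-frame pixel (320,212). I'll estimate its height by projecting the stand axis into that view.

```bash
python3 - <<'E'
from h import *
d=load('w2');R,t,K=map(np.array,(d['R'],d['t'],d['mtx']))
def fp(X):
    p=R@X+t;r=np.hypot(*p[:2]);th=np.arctan2(r,p[2]);return K[:2,2]+K[0,0]*th*p[:2]/r
k=5;u0,v0=250,140
im=cv2.cvtColor(d['color'],cv2.COLOR_RGB2BGR)[v0:v0+118,u0:u0+150]
im=cv2.resize(im,None,fx=k,fy=k,interpolation=cv2.INTER_CUBIC)
for z in np.arange(.05,.28,.01):
    p=(fp(np.array([.4953,.1105,z]))-[u0,v0]+.5)*k;print(round(z,2),p.round(0))
    if 0<p[1]<590: cv2.circle(im,tuple(int(i) for i in p),2,(0,0,255) if round(z*100)%5 else (0,255,0),-1)
cv2.imwrite('pics/crop3.png',im)
E
```

```text
0.05 [341. 306.]
0.06 [341. 316.]
0.07 [341. 327.]
0.08 [341. 338.]
0.09 [340. 350.]
0.1 [340. 363.]
0.11 [340. 376.]
0.12 [340. 390.]
0.13 [340. 405.]
0.14 [339. 421.]
0.15 [339. 438.]
0.16 [339. 457.]
0.17 [339. 476.]
0.18 [338. 497.]
0.19 [338. 520.]
0.2 [338. 544.]
0.21 [337. 571.]
0.22 [337. 599.]
0.23 [336. 630.]
0.24 [336. 664.]
0.25 [335. 702.]
0.26 [335. 742.]
0.27 [334. 787.]
0.28 [333. 837.]
```

View pics/crop3.png

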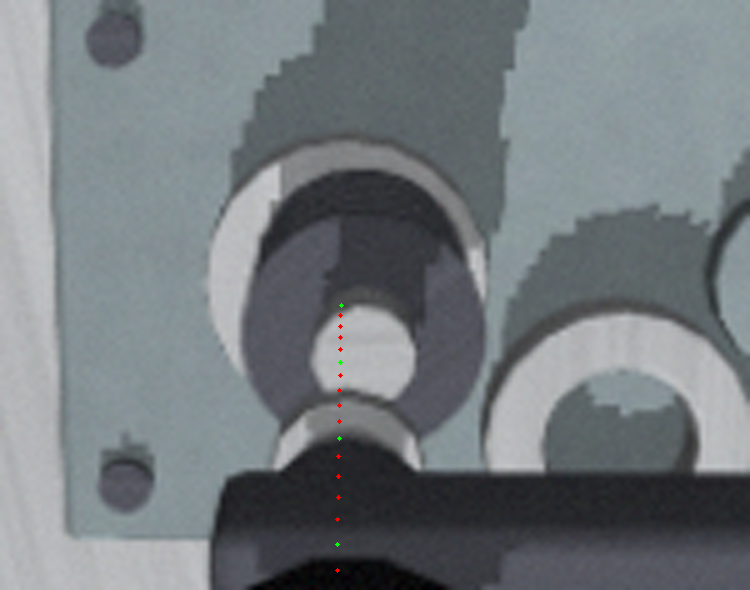

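```bash
python3 - <<'E'
from h import *
d=load('w2');R,t,K=map(np.array,(d['R'],d['t'],d['mtx']));c=-R.T@t;print(c,K[0,0],K[:2,2],R[2])
f=K[0,0]
for n,w,mm,v,u in(('foot',148,22,440,347),('pin',104,18,355,363),('elem',245,44,335,364),('anvil',282,60,270,348)):
    D=f*mm/1000/(w/5)          # approx range
    p=np.array([250+u/5-.5,140+v/5-.5])-K[:2,2];r=np.hypot(*p);th=r/f
    X=R.T@np.r_[np.sin(th)*p/r,np.cos(th)]
    print(n,D,c+X*D)
    for z in(.08,.1,.12,.14):print('   ',(c+X*(z-c[2])/X[2]).round(4))
E
```

```text
[0.51173998 0.18831326 0.42790905] 371.64829954431775 [318.37726396 240.02529846] [-0.06042919 -0.30222582 -0.95131901]
foot 0.2762250874991551 [0.49713479 0.11349432 0.16241119]
    [0.4926 0.0903 0.08  ]
    [0.4937 0.0959 0.1   ]
    [0.4948 0.1015 0.12  ]
    [0.4959 0.1072 0.14  ]
pin 0.3216187207595057 [0.50017661 0.11463668 0.11505661]
    [0.4989 0.1064 0.08  ]
    [0.4996 0.1111 0.1   ]
    [0.5004 0.1158 0.12  ]
    [0.5011 0.1205 0.14  ]
elem 0.3337250036724486 [0.50058703 0.11526319 0.10246831]
    [0.4998 0.1102 0.08  ]
    [0.5005 0.1147 0.1   ]
    [0.5012 0.1192 0.12  ]
    [0.5019 0.1237 0.14  ]
anvil 0.3953705314301253 [0.49778377 0.11570313 0.03951383]
    [0.4992 0.1233 0.08  ]
    [0.5   0.127 0.1  ]
    [0.5007 0.1307 0.12  ]
    [0.5014 0.1345 0.14  ]
```

The pin end comes out at z about 0.10 to 0.13, so the foot has roughly 40 to 65 mm to travel. I'll lower to touch the knob, then slide down carefully.

```bash
python3 -m handwheel '[[0.006,0,-0.03,0,0,0],[0.006,0,-0.05,0,0,0],[0.006,0,-0.06,0,0,0],[0.006,0,-0.07,0,0,0],[0.006,0,-0.08,0,0,0],[0.006,0,-0.09,0,0,0],[0.006,0,-0.1,0,0,0],[0.006,0,-0.1,0,0,0]]'
python3 -m handwheel '[[0,0,-0.01,0,0,0],[0,0,-0.02,0,0,0],[0,0,-0.03,0,0,0],[0,0,-0.04,0,0,0],[0,0,-0.05,0,0,0],[0,0,-0.05,0,0,0]]'
```

```text
t: 5.47
ee_pos: [0.4963, 0.1103, 0.2678]
tcp_rot: [-0.0, 0.772, 0.636, -0.0]
ft_force: [0.9, -0.7, 2.7]
width: -0.003
grasp_force: 1.2
t: 5.97
ee_pos: [0.4963, 0.1103, 0.2602]
tcp_rot: [-0.0, 0.772, 0.636, -0.0]
ft_force: [2.3, -0.8, 2.5]
width: -0.001
grasp_force: 1.2
```

```bash
python3 -m handwheel '[[0,0,-0.01,0,0,0],[0,0,-0.02,0,0,0],[0,0,-0.03,0,0,0],[0,0,-0.04,0,0,0],[0,0,-0.05,0,0,0]]'
python3 -m handwheel '[[0,0,-0.01,0,0,0],[0,0,-0.02,0,0,0],[0,0,-0.03,0,0,0],[0,0,-0.04,0,0,0],[0,0,-0.05,0,0,0]]'
python3 -m handwheel '[[0,0,-0.01,0,0,0],[0,0,-0.02,0,0,0],[0,0,-0.03,0,0,0],[0,0,-0.04,0,0,0]]'
python3 -c "
from h import *
need([.4953,.1105,.269])
snap('scene','s3');snap('wrist','w3')
a=cv2.imread('pics/s3.png')[170:320,330:450];b=cv2.imread('pics/w3.png')[100:300,220:420]
f=lambda x,k:cv2.resize(x,None,fx=k,fy=k,interpolation=cv2.INTER_CUBIC)
a=f(a,3);b=f(b,2);c=np.zeros((450,770,3),np.uint8);c[:450,:360]=a;c[:400,370:770]=b;cv2.imwrite('pics/crop4.png',c)
"
```

```text
t: 6.38
ee_pos: [0.4964, 0.1104, 0.2529]
tcp_rot: [-0.0, 0.772, 0.636, -0.0]
ft_force: [-0.3, -1.6, 7.7]
width: -0.002
grasp_force: 3.7
t: 6.8
ee_pos: [0.4964, 0.1103, 0.2454]
tcp_rot: [-0.0, 0.772, 0.636, -0.0]
ft_force: [-0.5, -1.4, 8.1]
width: 0.002
grasp_force: 3.7
t: 7.13
ee_pos: [0.4964, 0.1104, 0.2394]
tcp_rot: [-0.0, 0.772, 0.636, -0.0]
ft_force: [-0.7, -1.9, 6.7]
width: -0.0
grasp_force: 3.7
shift [-0.007  0.001  0.197] turn [ 0.    -0.     0.002]
```

View pics/crop4.png

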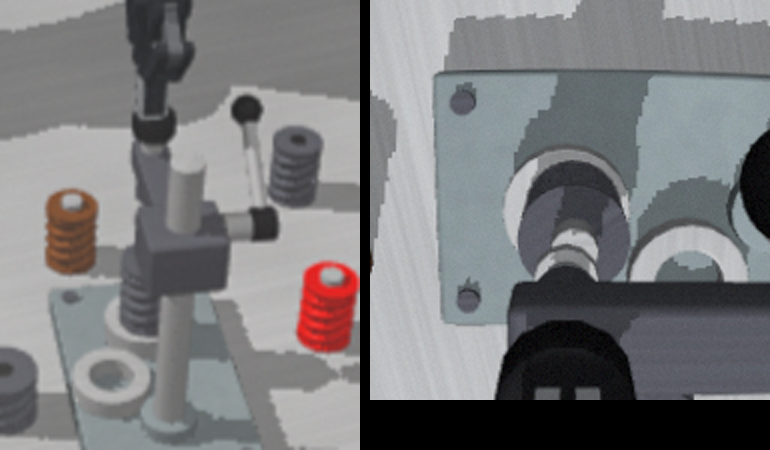

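The stop slides at 7 to 8 N and the foot is at about z = 0.139. Next come 1.5 mm steps, each gated on the felt force.

```bash
cat > ok.py <<'E'
import sys
from plant import env
o=env.get_obs();f=o['ft_force'][2];print(round(o['t'],2),round(o['ee_pos'][2],4),round(f,1));sys.exit(f>10)
E
s='>/dev/null'
g(){ python3 ok.py; }
python3 -m handwheel '[[0,0,-0.005,0,0,0],[0,0,-0.01,0,0,0]]' >/dev/null && g &&
python3 -m handwheel '[[0,0,-0.005,0,0,0],[0,0,-0.01,0,0,0]]' >/dev/null && g &&
python3 -m handwheel '[[0,0,-0.005,0,0,0],[0,0,-0.01,0,0,0]]' >/dev/null && g &&
python3 -m handwheel '[[0,0,-0.005,0,0,0],[0,0,-0.01,0,0,0]]' >/dev/null && g &&
python3 -m handwheel '[[0,0,-0.005,0,0,0],[0,0,-0.01,0,0,0]]' >/dev/null && g &&
python3 -m handwheel '[[0,0,-0.005,0,0,0],[0,0,-0.01,0,0,0]]' >/dev/null && g &&
python3 -m handwheel '[[0,0,-0.005,0,0,0],[0,0,-0.01,0,0,0]]' >/dev/null && g &&
python3 -m handwheel '[[0,0,-0.005,0,0,0],[0,0,-0.01,0,0,0]]' >/dev/null && g
```

```text
7.4 0.2379 7.7False
```

```bash
sed -i 's/sys.exit(f>10)/sys.exit(int(f>10))/' ok.py
g(){ python3 ok.py; }
python3 -m handwheel '[[0,0,-0.005,0,0,0],[0,0,-0.01,0,0,0]]' >/dev/null && g &&
python3 -m handwheel '[[0,0,-0.005,0,0,0],[0,0,-0.01,0,0,0]]' >/dev/null && g &&
python3 -m handwheel '[[0,0,-0.005,0,0,0],[0,0,-0.01,0,0,0]]' >/dev/null && g &&
python3 -m handwheel '[[0,0,-0.005,0,0,0],[0,0,-0.01,0,0,0]]' >/dev/null && g &&
python3 -m handwheel '[[0,0,-0.005,0,0,0],[0,0,-0.01,0,0,0]]' >/dev/null && g &&
python3 -m handwheel '[[0,0,-0.005,0,0,0],[0,0,-0.01,0,0,0]]' >/dev/null && g &&
python3 -m handwheel '[[0,0,-0.005,0,0,0],[0,0,-0.01,0,0,0]]' >/dev/null && g &&
python3 -m handwheel '[[0,0,-0.005,0,0,0],[0,0,-0.01,0,0,0]]' >/dev/null && g &&
python3 -m handwheel '[[0,0,-0.005,0,0,0],[0,0,-0.01,0,0,0]]' >/dev/null && g &&
python3 -m handwheel '[[0,0,-0.005,0,0,0],[0,0,-0.01,0,0,0]]' >/dev/null && g &&
python3 -m handwheel '[[0,0,-0.005,0,0,0],[0,0,-0.01,0,0,0]]' >/dev/null && g &&
python3 -m handwheel '[[0,0,-0.005,0,0,0],[0,0,-0.01,0,0,0]]' >/dev/null && g
```

```text
7.57 0.2363 7.7
7.73 0.2349 7.2
7.9 0.2334 7.2
8.07 0.2319 6.8
8.23 0.2304 7.0
8.4 0.2288 7.7
8.57 0.2273 7.5
8.73 0.2258 5.3
8.9 0.2243 7.7
9.07 0.2228 7.3
9.23 0.2214 10.2
```

Contact seems to begin at tip z = 0.2214. I'll creep on.

```bash
python3 -m handwheel '[[0,0,-0.002,0,0,0],[0,0,-0.002,0,0,0]]' >/dev/null; python3 ok.py;  python3 -m handwheel '[[0,0,0,0,0,0],[0,0,0,0,0,0]]' >/dev/null; python3 ok.py
```

```text
9.4 0.2212 7.5
9.57 0.2211 7.5
```

```bash

g(){ python3 ok.py; }
python3 -m handwheel '[[0,0,-0.003,0,0,0],[0,0,-0.005,0,0,0]]' >/dev/null && g &&
python3 -m handwheel '[[0,0,-0.003,0,0,0],[0,0,-0.005,0,0,0]]' >/dev/null && g &&
python3 -m handwheel '[[0,0,-0.003,0,0,0],[0,0,-0.005,0,0,0]]' >/dev/null && g &&
python3 -m handwheel '[[0,0,-0.003,0,0,0],[0,0,-0.005,0,0,0]]' >/dev/null && g &&
python3 -m handwheel '[[0,0,-0.003,0,0,0],[0,0,-0.005,0,0,0]]' >/dev/null && g &&
python3 -m handwheel '[[0,0,-0.003,0,0,0],[0,0,-0.005,0,0,0]]' >/dev/null && g
```

```text
9.73 0.2207 15.5
```

```bash
python3 -m handwheel '[[0,0,0,0,0,0],[0,0,0,0,0,0],[0,0,0,0,0,0]]' >/dev/null; python3 ok.py; python3 -m handwheel '[[0,0,0,0,0,0],[0,0,0,0,0,0]]' >/dev/null; python3 ok.py
```

```text
9.98 0.2207 13.1
10.15 0.2207 12.6
```

```bash
python3 -m handwheel '[[0,0,-0.001,0,0,0],[0,0,-0.003,0,0,0],[0,0,-0.003,0,0,0],[0,0,-0.003,0,0,0]]' >/dev/null; python3 ok.py
```

```text
10.48 0.2205 15.7
```

The foot is bearing at roughly 8 N. Now I'll lift off and move over the ball, which should be near (0.5465, 0.157) with its top at z about 0.259.

```bash
python3 -m handwheel '[[0,0,0.01,0,0,0],[0,0,0.05,0,0,0],[0,0,0.2,0,0,0],[0,0,0.45,0,0,0],[0.33,0.31,0.45,0,0,0],[0.33,0.31,0.45,0,0,0],[0.33,0.31,0.45,0,0,0],[0.33,0.31,0.45,0,0,0],[0.33,0.31,0.45,0,0,0]]'
python3 -c "
from h import *
need([.5465,.157,.262])
d=snap('scene','s5');snap('wrist','w5')
for p in([.4955,.1105,.2205],[.5465,.157,.248],[.604,.1456,.1925]):print((proj(d,p)-[330,150])*3)
a=cv2.imread('pics/s5.png')[150:320,330:450];b=cv2.imread('pics/w5.png')[100:300,220:420]
f=lambda x,k:cv2.resize(x,None,fx=k,fy=k,interpolation=cv2.INTER_CUBIC)
a=f(a,3);b=f(b,2);c=np.zeros((510,770,3),np.uint8);c[:510,:360]=a;c[:400,370:770]=b;cv2.imwrite('pics/crop5.png',c)
"
```

```text
t: 11.23
ee_pos: [0.545, 0.1569, 0.2866]
tcp_rot: [-0.001, 0.772, 0.636, -0.001]
ft_force: [0.6, 0.1, -0.5]
width: -0.001
grasp_force: 0.0
shift [ 0.01   0.001 -0.164] turn [-0.    -0.003  0.002]
[148.23749253 193.71842629]
[240.86155612 188.96348761]
[255.50536385 304.07131068]
```

View pics/crop5.png

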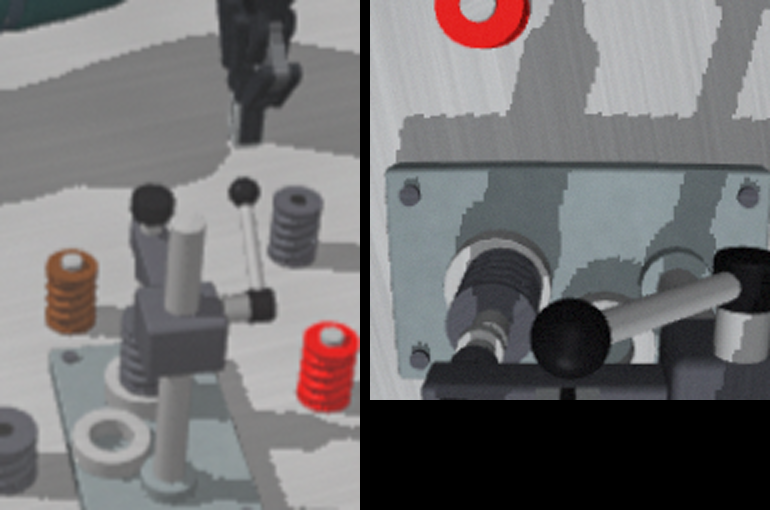

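The picture matches the prediction: ball at (243,190) against (241,189), and the element is still upright. I'll push the lever down along its arc.

```bash
python3 -m handwheel '[[0.005,0,-0.08,0,0,0],[0.005,0,-0.14,0,0,0],[0.005,0,-0.17,0,0,0],[0,0,-0.19,0,0,0],[-0.015,0.004,-0.21,0,0,0],[-0.03,0.006,-0.23,0,0,0],[-0.045,0.009,-0.25,0,0,0],[-0.06,0.012,-0.27,0,0,0],[-0.075,0.015,-0.29,0,0,0]]' && python3 ok.py && python3 -m handwheel '[[-0.01,0.002,-0.02,0,0,0],[-0.02,0.003,-0.04,0,0,0],[-0.028,0.005,-0.06,0,0,0],[-0.036,0.007,-0.08,0,0,0],[-0.044,0.009,-0.1,0,0,0],[-0.05,0.01,-0.12,0,0,0]]' && python3 ok.py
```

```text
t: 12.08
ee_pos: [0.5339, 0.1594, 0.2432]
tcp_rot: [-0.001, 0.772, 0.636, -0.001]
ft_force: [-2.2, -0.4, 2.8]
width: -0.001
grasp_force: 1.1
12.08 0.2432 2.8
t: 12.58
ee_pos: [0.5266, 0.1608, 0.2249]
tcp_rot: [-0.001, 0.772, 0.636, -0.001]
ft_force: [-1.0, -0.3, 1.4]
width: 0.002
grasp_force: 0.6
12.58 0.2249 1.4
```

```bash
g(){ python3 ok.py; }
python3 -m handwheel '[[-0.004,0.001,-0.02,0,0,0],[-0.007,0.001,-0.04,0,0,0],[-0.01,0.002,-0.06,0,0,0],[-0.012,0.002,-0.08,0,0,0],[-0.014,0.002,-0.1,0,0,0],[-0.014,0.002,-0.12,0,0,0]]' >/dev/null && g &&
python3 -m handwheel '[[0,0,-0.003,0,0,0],[0,0,-0.006,0,0,0]]' >/dev/null && g &&
python3 -m handwheel '[[0,0,-0.003,0,0,0],[0,0,-0.006,0,0,0]]' >/dev/null && g &&
python3 -m handwheel '[[0,0,-0.003,0,0,0],[0,0,-0.006,0,0,0]]' >/dev/null && g &&
python3 -m handwheel '[[0,0,-0.003,0,0,0],[0,0,-0.006,0,0,0]]' >/dev/null && g &&
python3 -m handwheel '[[0,0,-0.003,0,0,0],[0,0,-0.006,0,0,0]]' >/dev/null && g &&
python3 -m handwheel '[[0,0,-0.003,0,0,0],[0,0,-0.006,0,0,0]]' >/dev/null && g &&
python3 -m handwheel '[[0,0,-0.003,0,0,0],[0,0,-0.006,0,0,0]]' >/dev/null && g &&
python3 -m handwheel '[[0,0,-0.003,0,0,0],[0,0,-0.006,0,0,0]]' >/dev/null && g
```

```text
13.08 0.207 0.9
13.25 0.2062 0.8
13.42 0.2056 0.9
13.58 0.2046 1.0
13.75 0.2037 1.2
13.92 0.2028 0.6
14.08 0.2018 0.6
14.25 0.201 1.0
14.42 0.2001 0.2
```

```bash
sed -i 's/f>10/f>5/' ok.py; g(){ python3 ok.py; }
python3 -m handwheel '[[0,0,-0.002,0,0,0],[0,0,-0.003,0,0,0]]' >/dev/null && g &&
python3 -m handwheel '[[0,0,-0.002,0,0,0],[0,0,-0.003,0,0,0]]' >/dev/null && g &&
python3 -m handwheel '[[0,0,-0.002,0,0,0],[0,0,-0.003,0,0,0]]' >/dev/null && g &&
python3 -m handwheel '[[0,0,-0.002,0,0,0],[0,0,-0.003,0,0,0]]' >/dev/null && g &&
python3 -m handwheel '[[0,0,-0.002,0,0,0],[0,0,-0.003,0,0,0]]' >/dev/null && g &&
python3 -m handwheel '[[0,0,-0.002,0,0,0],[0,0,-0.003,0,0,0]]' >/dev/null && g &&
python3 -m handwheel '[[0,0,-0.002,0,0,0],[0,0,-0.003,0,0,0]]' >/dev/null && g &&
python3 -m handwheel '[[0,0,-0.002,0,0,0],[0,0,-0.003,0,0,0]]' >/dev/null && g &&
python3 -m handwheel '[[0,0,-0.002,0,0,0],[0,0,-0.003,0,0,0]]' >/dev/null && g &&
python3 -m handwheel '[[0,0,-0.002,0,0,0],[0,0,-0.003,0,0,0]]' >/dev/null && g
```

```text
14.58 0.1996 0.5
14.75 0.1992 0.2
14.92 0.1987 1.3
15.08 0.1983 1.0
15.25 0.1979 3.8
15.42 0.1977 6.5
```

The firm stop comes at z = 0.1977, against 0.198 predicted. I'll press slightly to seat it, then back off and look.

```bash
python3 -m handwheel '[[0,0,-0.002,0,0,0],[0,0,-0.003,0,0,0],[0,0,-0.003,0,0,0]]' >/dev/null; python3 ok.py
python3 -m handwheel '[[0,0,0.01,0,0,0],[0,0,0.05,0,0,0],[0,0,0.25,0,0,0],[0,0,0.5,0,0,0],[0,0,0.8,0,0,0],[0,0,0.9,0,0,0],[0,0,0.9,0,0,0],[0,0,0.9,0,0,0]]'
python3 -c "
from h import *
d=snap('scene','s6');snap('wrist','w6')
x=np.array([.982,-.189,0])
for k in([.4955,.1105,.2205],):
  p=np.array([.604,.1456,k[2]-.028]);print((proj(d,k)-[330,150])*3,[(a,(proj(d,p-.08*np.cos(a)*x+[0,0,.08*np.sin(a)])-[330,150])*3) for a in(-.065,0.,.1)])
a=cv2.imread('pics/s6.png')[150:320,330:450];b=cv2.imread('pics/w6.png')[100:300,220:420]
f=lambda x,k:cv2.resize(x,None,fx=k,fy=k,interpolation=cv2.INTER_CUBIC)
a=f(a,3);b=f(b,2);c=np.zeros((510,770,3),np.uint8);c[:510,:360]=a;c[:400,370:770]=b;cv2.imwrite('pics/crop6.png',c)
"
```

```text
15.67 0.1975 8.9
t: 16.33
ee_pos: [0.5251, 0.1611, 0.3327]
tcp_rot: [-0.0, 0.772, 0.636, 0.0]
ft_force: [0.3, -0.1, -0.4]
width: 0.001
grasp_force: 0.0
[148.23749253 193.71842629] [(-0.065, array([226.16098186, 240.1514455 ])), (0.0, array([226.65048758, 234.32219493])), (0.1, array([227.63392962, 225.84428651]))]
```

View pics/crop6.png

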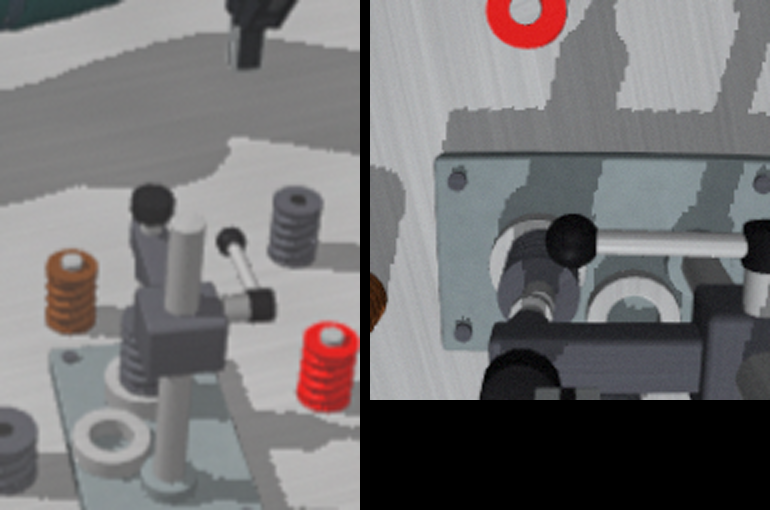

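The ball is at (230,241), which matches the fully-home prediction of (226,240). The stop hasn't moved, the element stands upright, and the robot is clear.

```bash
python3 -c "
from plant import env
print(env.job_done())"
```

```text
the job is handed in; nothing more can be done
None
```

The depth stop is resting on the pin with about 8 N, by my estimate, and the clamp lever is pushed fully home; I handed the job in at about 16 s, with the robot clear and the verdict not shown.

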